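# Prop the drying cabinet's door on its stay

### The job

Prop the dish drying cabinet's door half open: take the stay arm on its roof by the black knob, lift it, and drop its middle hole over the fixed peg on the roof so that the arm lies down level. Leave the little sample pot standing where it is on the roof.

Things in the scene. Friction and masses are not known exactly. Their poses are not given: they have to be found in the camera images.
- stay_peg (a point): Fixed 10 mm steel peg, tip tapered, on the roof of a fixed grey cabinet (240 deep, 270 wide, 150 mm tall). Point: on its axis, 10 mm above the roof (a seated arm's mid-thickness), 11 mm below the tip. Axes: x to the cabinet's back, y left, z up. Glazed front door: hinge axis upright at x -79, y +125 mm here; swings to -x, moves at 1 N, stays where left; starts 3 to 14 degrees open.
- stay_hole (a point): Middle one of three 26 mm holes, 42 mm apart, in the stay: flat steel bar 42 x 6 mm, lying 7 mm above the roof right of the peg. Point: hole centre, mid-thickness. x along the arm from pivot to knob, z up. Pivot on the door's top edge, 140 mm from the door's hinge; holes 98, 140, 182 mm and knob 226 mm from it. Arm turns sideways freely, lifts to 40 degrees, falls back level.
- stay_knob (a point): Black upright round knob on the free end of the stay arm, 20 mm thick, 40 mm tall. Point: on its axis, 22 mm above the arm's upper face, 18 mm below the knob's top, the height to grip. Axes as the arm's. Pulling it moves arm and door together. With the middle hole on the peg the door is about 26 degrees open and the arm points about along the cabinet's x (knob to the back).
- sample_pot: Small white sample pot with lid, 37 mm wide, 42 mm tall, loose on the cabinet's roof near its left rear corner. Origin: centre of its underside. To be left alone.

How it is judged:
At the end, for the whole second after the job is handed in: The stay's middle hole sits over the peg (its centre within 10 mm of the peg's axis, which is all the play it has) and the arm lies down level (within 4 mm in height and 2 degrees) (horizontal distance between stay_hole and stay_peg below 0.01 m and z of stay_hole in the frame of stay_peg below 0.004 m and angle between stay_hole's own z axis and vertical below 0.04 rad); the robot touches nothing.
It fails at once if the sample pot on the roof is knocked over or shifted more than 40 mm (distance of sample_pot from where it was at the start of the episode above 0.04 m or angle between sample_pot's own z axis and vertical above 0.5 rad).
It also fails if it takes over 38 s, if anything falls off the work surface, if the arm or the gripper's body presses on something with over 40 N, if the wrist force passes 120 N, or if a joint passes its speed limit or range.

### The arm

A 6-joint arm with a two-finger parallel gripper is mounted at the origin on a cart in front of the work surface, level with it; the furniture and walls round the work are solid. World frame = base frame: x ahead of the robot, y to its left, z up, the work surface at z = 0. Lengths are in m, angles in rad, forces in N, time in s.
With the tool pointing down it reaches from about 0.275 to 0.75 m from the base axis. Payload 10.2 kg.
Tool frame: the origin (TCP) lies midway between the tips of the shut fingers; the grasp point (between the pads) lies 19 mm behind it (env.grip_depth is the distance from the TCP to the grasp point, in m); z points along the fingers, y is the direction in which the jaws open and shut (so a half turn about z gives the same grasp; the last joint's range is limited). The gripper opens to 88 mm and grips with 3 to 60 N. Pads are 18 mm wide; open, the fingers measure 123 mm over their backs; the gripper's body (75 mm by 187 mm) begins 45 mm behind the grasp point.
Start: joints at [1.008, 0.313, 1.498, -0, 1.331, -0.223], TCP at [0.175, 0.495, 0.239] pointing down, gripper open.
Joint ranges: [-2.94, 2.94], [-0.97, 2.17], [0.19, 2.56], [-1.23, 4.37], [0.02, 3.11], [-2.88, 2.88]. Speed limits (rad/s): [2.39, 2.39, 3.01, 3.14, 3.14, 3.14].

### API

Orientations are given as a rotation vector (axis times angle).
In Python, from plant import env, capture, get_calibration gives the robot as it stands.
- The arm moves only by the tool jog_arm, never from a script. Its argument "rows" is one flat list of numbers, 4 for each row, row after row: the shift along the tool's x, y, z in m, then the turn about the tool's z in degrees. In form: [dx, dy, dz, spin, dx, dy, dz, spin, ...]. A call has 1 to 10 rows; each row shifts and turns the commanded pose from where the row before left it, along the tool's axes as they then stand; what a row does not reach is not made up. A row lasts 1/10 s, in which the tool goes at most 50 mm and 8.59 degrees, less where a joint would pass 70% of its speed; a pose out of reach is approached as far as the arm can. A call with a gripper value outside its range is refused whole. "hand" is the opening, from -1 (shut) to 1 (fully open), set as the call begins (left out, the last holds). The fingers move at their own pace and stop on an object; "newtons" is the grip in N (left out, the last holds). Time passes only in rows, so rows that do not move let the fingers close. It gives the time, the measured TCP pose, the force and the opening at its end, in the units of the state.
- env.read_state(): the state, without advancing time (a new reading comes with each control period).
- capture(name): name is "scene" or "side" or "wrist"; returns (picture, depth): 384x512x3 uint8, red, green, blue; 384x512 float32, m along the optical axis (not along the pixel's ray), 0 where there is no reading.
- get_calibration(name): a dict with "camera_matrix" (3x3 intrinsics, pixels), "pose" (4x4, takes a point from camera to world coordinates); the wrist camera has in their place "tool_from_camera" (4x4, takes a point from camera to tool coordinates, whose origin is the TCP and whose axes are the flange's). Camera axes: x right, y up, looking along -z (the intrinsics and any distortion apply to the point x, -y, -z); pixel columns grow to the right and rows downward; lengths in m; the calibration is good to about 2 mm. A picture is of the moment at which its call begins: read the wrist's pose just before it. get_calibration takes no time and is no camera call.
- env.hand_in(): hands the job in, once; it reports no verdict.
The state is a dict: "t": time; "joint_positions": joint angles; "qvel": joint speeds; "tau": joint torques, N m; "eef_pos": TCP position; "tcp_rot": TCP orientation; "ft_force": force on the tool from outside, world axes, zero at the start; "ft_torque": the same for the moment, N m; "opening": opening from 0.0 (shut) to 1.0 (fully open).
Only numpy, scipy, OpenCV 4.12 (cv2) and the standard library are available. Lean on these libraries where they do the work, as an engineer would, in place of code of your own. Each camera call takes 0.05 s, during which the arm holds its last target.

## Working session

There is one attempt and no reset: what is moved stays moved. The work goes in short steps, Python scripts to look and compute and a tool call to move; the robot and the scene stay as the last step left them, time stands still between calls to the robot, and variables do not carry over. Pictures are saved under pics/ and viewed, and the job is handed in when it is done.

Besides the shell and the picture viewer there is one more tool, called after "Request:" as a command line: name --argument value ..., lists and objects as JSON in quotes. jog_arm: Moves the arm, as the interface text tells. Its arguments: {"type":"object","properties":{"rows":{"type":"array"},"hand":{"type":"number"},"newtons":{"type":"number"}},"required":["rows"]}

```bash
mkdir -p pics; ls; python3 - <<'E'
from plant import env, capture, get_calibration
import cv2, numpy as np
for n in ["scene","side"]:
    p,d=capture(n); np.savez(f"pics/{n}0.npz",p=p,d=d)
    cv2.imwrite(f"pics/{n}0.png",cv2.resize(p[...,::-1],(800,600)))
    c=get_calibration(n);print(n,c)
print(env.read_state())
E
```

```text
pics
scene {'camera_matrix': array([[461.48043518,   0.        , 253.39342205],
       [  0.        , 461.48043518, 199.08422551],
       [  0.        ,   0.        ,   1.        ]]), 'pose': array([[-0.73188034,  0.53150629, -0.42644136,  0.18905795],
       [-0.68139914, -0.56457123,  0.46578379,  0.29638766],
       [ 0.00681049,  0.63147478,  0.77536651,  0.85934163],
       [ 0.        ,  0.        ,  0.        ,  1.        ]])}
side {'camera_matrix': array([[460.4930001 ,   0.        , 257.41965214],
       [  0.        , 460.4930001 , 181.94123981],
       [  0.        ,   0.        ,   1.        ]]), 'pose': array([[-0.92113166,  0.20019289, -0.33382522,  0.28147853],
       [-0.3885906 , -0.52287812,  0.75868031,  0.55626894],
       [-0.0226675 ,  0.82856579,  0.55943267,  0.67385843],
       [ 0.        ,  0.        ,  0.        ,  1.        ]])}
{'t': 0.1, 'joint_positions': array([ 1.00759406e+00,  3.13382475e-01,  1.49829683e+00,  2.60595033e-05,
        1.33101021e+00, -2.23401708e-01]), 'qvel': array([ 8.85680053e-04, -7.57196045e-04, -1.91745535e-03, -7.76663330e-04,
        5.30552619e-04, -7.87436720e-05]), 'tau': array([ 1.49482807e-03, -4.02810717e+01, -2.52644563e+01,  6.95344107e-02,
        3.41959787e-02, -7.77810055e-05]), 'eef_pos': array([0.17487928, 0.4948063 , 0.23824842]), 'tcp_rot': array([-5.31127770e-01, -3.09591946e+00,  1.57594136e-03]), 'ft_force': array([0.6845027 , 0.03029621, 1.15166566]), 'ft_torque': array([-0.00966785, -0.01042265,  0.00839617]), 'opening': 1.000961445982508}
```

View pics/scene0.png

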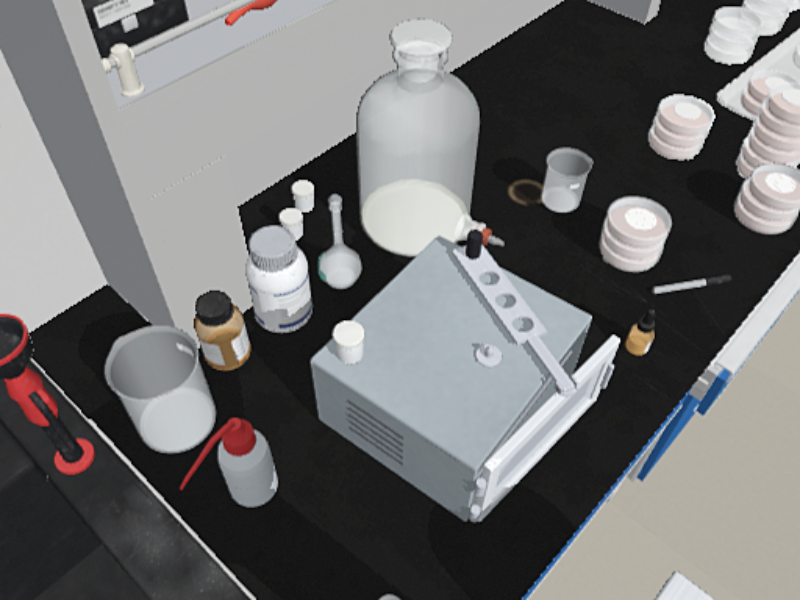

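View pics/side0.png

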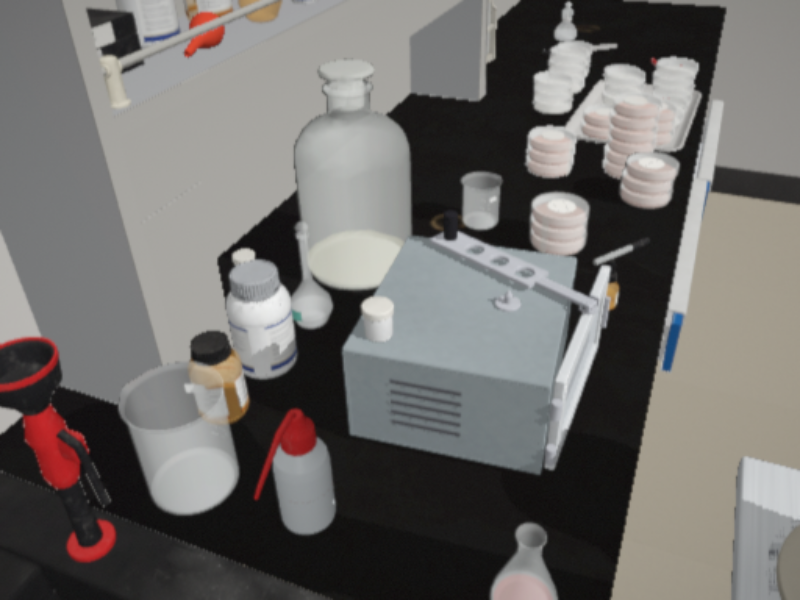

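```bash
cat > h.py <<'E'
import numpy as np, cv2
from plant import env, capture, get_calibration
def ray(c,u,v):
    K=c["camera_matrix"];T=c["pose"]
    d=np.array([(u-K[0,2])/K[0,0],-(v-K[1,2])/K[1,1],-1.]); return T[:3,3],T[:3,:3]@d
def at_z(c,u,v,z):
    o,d=ray(c,u,v); return o+d*(z-o[2])/d[2]
def at_d(c,u,v,dep):
    o,d=ray(c,u,v); return o+d*dep
def tri(c1,p1,c2,p2):
    o1,d1=ray(c1,*p1);o2,d2=ray(c2,*p2)
    A=np.stack([d1,-d2],1);s=np.linalg.lstsq(A,o2-o1,rcond=None)[0]
    a=o1+d1*s[0];b=o2+d2*s[1];return (a+b)/2,np.linalg.norm(a-b)
def proj(c,P):
    T=c["pose"];q=T[:3,:3].T@(np.asarray(P)-T[:3,3]);K=c["camera_matrix"]
    return K[0,2]-K[0,0]*q[0]/q[2], K[1,2]+K[1,1]*q[1]/q[2]
def crop(n,p,x0,y0,w,h,s,out):
    im=cv2.resize(p[y0:y0+h,x0:x0+w,::-1],None,fx=s,fy=s,interpolation=cv2.INTER_CUBIC)
    for i in range(0,w,20):
        cv2.putText(im,str(x0+i),(i*s,10),0,.35,(0,0,255));cv2.line(im,(i*s,12),(i*s,18),(0,0,255))
    for j in range(0,h,20):
        cv2.putText(im,str(y0+j),(0,j*s+4),0,.35,(0,0,255));cv2.line(im,(24,j*s),(30,j*s),(0,0,255))
    cv2.imwrite(out,im)
E
python3 - <<'E'
from h import *
a=np.load("pics/scene0.npz");crop("scene",a["p"],195,140,205,150,4-0 if 0 else 3,"pics/s0c.png")
crop("scene",a["p"],270,140,130,120,5,"pics/s0d.png")
a=np.load("pics/side0.npz");crop("side",a["p"],220,125,180,120,4,"pics/d0c.png")
E
```

```text
(no output)
```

View pics/s0d.png

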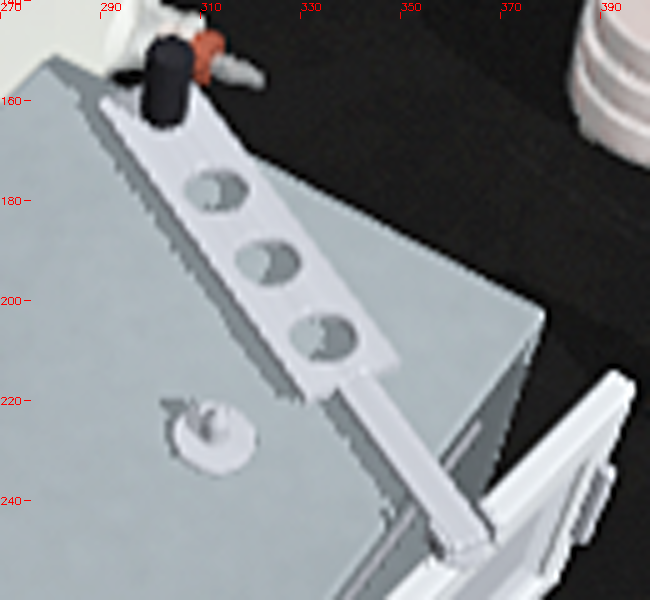

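View pics/d0c.png

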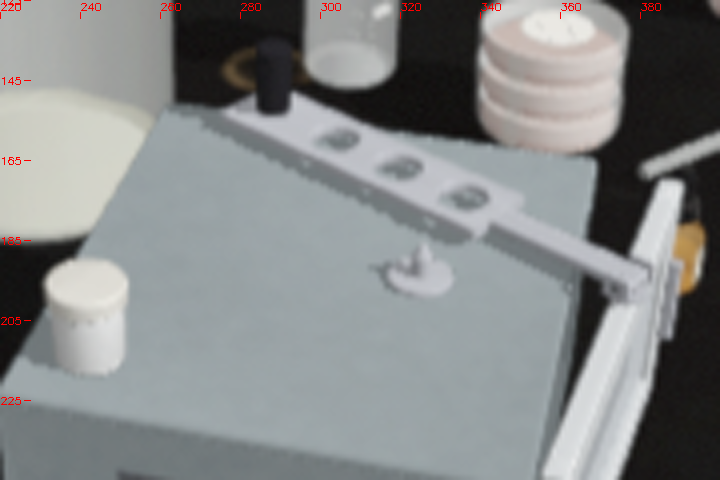

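View pics/s0c.png

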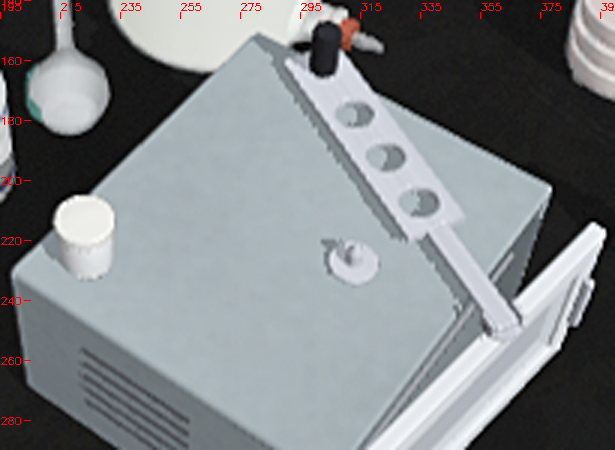

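```bash
python3 - <<'E'
from h import *
S=get_calibration("scene");D=get_calibration("side");np.set_printoptions(precision=4,suppress=True)
ds=np.load("pics/scene0.npz")["d"];dd=np.load("pics/side0.npz")["d"]
pts={"h182":((313.2,178),(304.5,159.75),.163),"h140":((323.6,192.4),(320.5,166.75),.163),"h98":((334.6,207.6),(336.5,174),.163),
"disc":((312.8,227.6),(325,194),.152),"tip":((311.5,223),(326,186),.171),"knobtop":((304.4,149),(288.5,136),.203),
"pot":((223,213),(242,196),.192),"rearL":((281,152),(261,152),.15),"FRroof":((379,203),(369,165),.15)}
for n,(a,b,z) in pts.items():
    print(n,at_z(S,*a,z),at_z(D,*b,z),tri(S,a,D,b),at_d(S,*a,ds[int(a[1]),int(a[0])])[2])
E
```

```text
h182 [ 0.5214 -0.2452  0.163 ] [ 0.5255 -0.25    0.163 ] (array([ 0.5217, -0.2429,  0.1667]), np.float64(0.003725759357942992)) 0.1479663639000942
h140 [ 0.4828 -0.2293  0.163 ] [ 0.486  -0.2352  0.163 ] (array([ 0.4821, -0.2256,  0.1686]), np.float64(0.0030431630979508594)) 0.15009996989094976
h98 [ 0.4441 -0.2134  0.163 ] [ 0.4481 -0.2201  0.163 ] (array([ 0.444 , -0.2095,  0.1692]), np.float64(0.004015008300072827)) 0.1506779364943509
disc [ 0.4494 -0.1545  0.152 ] [ 0.4542 -0.1598  0.152 ] (array([ 0.4502, -0.1523,  0.1565]), np.float64(0.004695503008418094)) 0.15899562477093432
tip [ 0.4506 -0.149   0.171 ] [ 0.4534 -0.1599  0.171 ] (array([ 0.4476, -0.1415,  0.1833]), np.float64(0.0030301407822435336)) 0.1683946654690186
knobtop [ 0.5639 -0.2635  0.203 ] [ 0.5686 -0.2678  0.203 ] (array([ 0.5649, -0.2624,  0.2052]), np.float64(0.003966742837994391)) 0.20112955332333227
pot [ 0.5741 -0.0427  0.192 ] [ 0.5773 -0.0458  0.192 ] (array([ 0.574 , -0.0415,  0.1949]), np.float64(0.002696620109407756)) 0.19159880961847153
rearL [ 0.6252 -0.2668  0.15  ] [ 0.6333 -0.2679  0.15  ] (array([ 0.6313, -0.2704,  0.1469]), np.float64(0.007004343507249441)) 0.14865952794627058
FRroof [ 0.3919 -0.2924  0.15  ] [ 0.3971 -0.2985  0.15  ] (array([ 0.3934, -0.2896,  0.1544]), np.float64(0.005392052962851286)) 6.217084841630971e-05
```

```bash
python3 - <<'E'
from h import *
np.set_printoptions(precision=3,suppress=True,linewidth=160)
G=np.zeros((20,24))
for n in["scene","side"]:
    c=get_calibration(n);d=np.load(f"pics/{n}0.npz")["d"]
    v,u=np.nonzero(d>0.05)
    K=c["camera_matrix"];T=c["pose"];dep=d[v,u]
    q=np.stack([(u-K[0,2])/K[0,0]*dep,-(v-K[1,2])/K[1,1]*dep,-dep],1)@T[:3,:3].T+T[:3,3]
    i=((q[:,0]-0)/.04).astype(int);j=((q[:,1]+.5)/.04).astype(int)
    for a,b,z in zip(i,j,q[:,2]):
        if 0<=a<24 and 0<=b<20: G[b,a]=max(G[b,a],z)
print("rows y from -.5, cols x from 0 step .04 (cm)");
for b in range(19,-1,-1): print("%5.2f"%(-.5+.04*b)," ".join("%3d"%(100*z) for z in G[b]))
S=get_calibration("scene");D=get_calibration("side")
print("jar base front",at_z(S,265,160,0),at_z(D,230,182,0), "left/right base",at_z(S,231,141,0),at_z(S,303,141,0))
print("jar top", tri(S,(270,22),D,(222,45)),"tap",tri(S,(312,152),D,(277,143)))
E
python3 - <<'E'
import sys;sys.path.insert(0,'.')
from h import *
a=np.load("pics/side0.npz");crop("side",a["p"],180,30,150,140,4,"pics/d0j.png")
E
```

```text
rows y from -.5, cols x from 0 step .04 (cm)
 0.26   0   0   0   0   0   0   0   0   0   0   0   0   0   3   3   3   3   3  28  28   3   3   3   3
 0.22   0   0   0   0   0   0   0   0   0   0   0   0   3   3   3   3   3   3  28  28  28   3   3   3
 0.18   0   0   0   0   0   0   0   0   0   0   0   0   3   3  14  13   3   3  14  28   3   3   3   3
 0.14   0   0   0   0   0   0   0   0  11   6   0   0   0   0  16  16   0  14  14  14  14   0   0   0
 0.10   0   0   0   0   0   0   0   3  11  11   0   0   0   0  16  16   0  14   0  14  14   0   0   0
 0.06   0   0   0   0   0   0   0   0   0   0   0   0   0   0  14  10   0  14  14  14   0   0   0   0
 0.02   0   0   1   0   0   0   0   0   0   0   0   0   0   0   0   0   0   0   9  12  53  53  52  50
-0.02   0   0   1   0   0   0   0   0   0   0  14  15  15  15  15  15   0   0  10  12  46  46  47  47
-0.06   0   0   1   0   0   0   0   0  15  15  15  15  15  19  19  15   0   0   0  11  45  45  47  47
-0.10   0   0   1   0   0   0   0   0  15  15  15  15  15  15  19  15   0   0  15  15  41  45  47  47
-0.14   0   0   0   0   0   0   0  
[... 555 characters left out ...]
6  26  41  45  44  44
-0.38   0   0   0   0   0   0   0   0   0   0   0   0   0   0   0   0   0  25  34  34  41  44  41  43
-0.42   0   0   0   0   0   0   0   0   8   8   0   0   0   0   0   4   4  26  34  34  41  41  41   0
-0.46   0   0   0   0   0   0   0   0   5   8   0   0   0   0   0   3   4  25  34  34  41  41  41   0
-0.50   0   0   0   0   0   0   0   0   0   1   7   8   8   0   0   0   0   0   0   0  41  41  41  41
jar base front [ 0.729 -0.336  0.   ] [ 0.751 -0.332  0.   ] left/right base [ 0.842 -0.325  0.   ] [ 0.702 -0.458  0.   ]
jar top (array([ 0.78 , -0.395,  0.339]), np.float64(0.0012345030553492678)) tap (array([ 0.601, -0.325,  0.14 ]), np.float64(0.03382535741013789))
```

View pics/d0j.png

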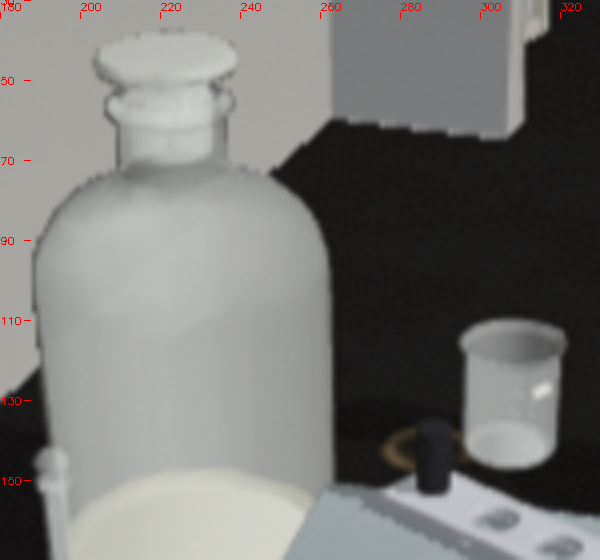

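Request:
jog_arm --rows '[-0.0285,-0.0273,-0.006,0,-0.0285,-0.0273,-0.006,0,-0.0285,-0.0273,-0.006,0,-0.0285,-0.0273,-0.006,0,-0.0285,-0.0273,-0.006,0,-0.0285,-0.0273,-0.006,0,-0.0285,-0.0273,-0.006,0,-0.0285,-0.0273,-0.006,0,-0.0285,-0.0273,-0.006,0,-0.0285,-0.0273,-0.006,0]'

```text
t: 1.1
eef_pos: [0.353, 0.1411, 0.2989]
tcp_rot: [-0.531, -3.096, -0.0]
ft_force: [-0.0, -0.5, -0.0]
opening: 1.003
```

Request:
jog_arm --rows '[-0.0285,-0.0273,0,0,-0.0285,-0.0273,0,0,-0.0285,-0.0273,0,0,-0.0285,-0.0273,0,0,-0.0285,-0.0273,0,0,-0.0285,-0.0273,0,0,-0.0285,-0.0273,0,0,-0.0285,-0.0273,0,0,-0.02,-0.02,0,0,0,0,0,0]'

```text
t: 2.1
eef_pos: [0.5075, -0.1674, 0.2974]
tcp_rot: [-0.535, -3.094, -0.0]
ft_force: [-0.0, 0.3, -0.3]
opening: 0.999
```

```bash
python3 - <<'E'
from h import *
from scipy.spatial.transform import Rotation as R
s=env.read_state();print(s["t"],s["eef_pos"],s["tcp_rot"],s["joint_positions"],s["ft_force"])
p,d=capture("wrist");np.savez("pics/w1.npz",p=p,d=d,pos=s["eef_pos"],rot=s["tcp_rot"])
print(get_calibration("wrist"))
cv2.imwrite("pics/w1.png",cv2.resize(p[...,::-1],(800,600),interpolation=cv2.INTER_CUBIC))
E
```

```text
2.1 [ 0.50754245 -0.16735239  0.29740782] [-5.35352941e-01 -3.09387485e+00 -4.56686923e-04] [-5.37711273e-01  3.00257960e-01  1.36235680e+00 -3.53739680e-04
  1.48070813e+00 -1.76579592e+00] [-0.01446946  0.33753815 -0.3006797 ]
{'camera_matrix': array([[299.6961472 ,   0.        , 259.76941627],
       [  0.        , 299.6961472 , 195.05759326],
       [  0.        ,   0.        ,   1.        ]]), 'tool_from_camera': array([[ 8.19706212e-04,  9.47776827e-01,  3.18933243e-01,
         8.35523974e-02],
       [ 9.99998772e-01, -3.51008402e-04, -1.52705178e-03,
        -4.30443651e-04],
       [-1.33535604e-03,  3.18934103e-01, -9.47775952e-01,
        -1.45005100e-01],
       [ 0.00000000e+00,  0.00000000e+00,  0.00000000e+00,
         1.00000000e+00]])}
```

View pics/w1.png

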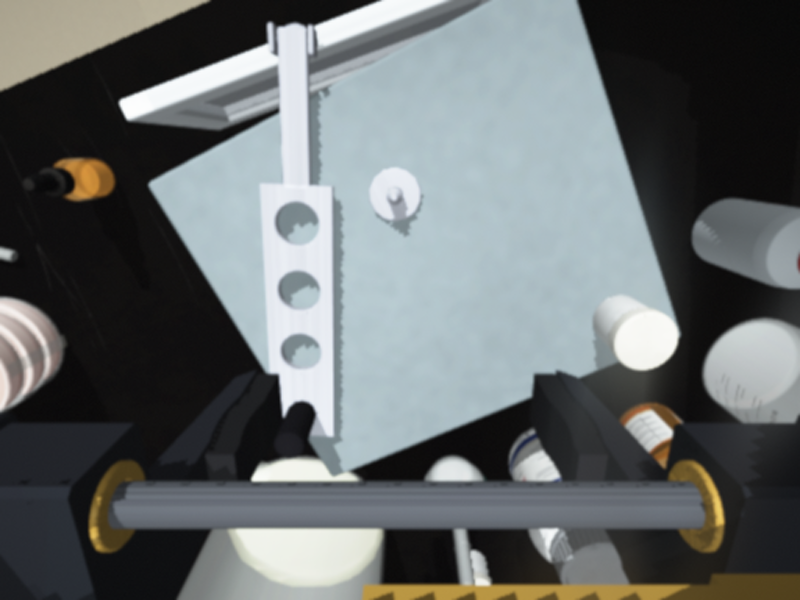

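```bash
cat >> h.py <<'E'
from scipy.spatial.transform import Rotation as R
def wcal(pos,rot):
    c=get_calibration("wrist");T=np.eye(4);T[:3,:3]=R.from_rotvec(rot).as_matrix();T[:3,3]=pos
    return {"camera_matrix":c["camera_matrix"],"pose":T@c["tool_from_camera"]}
E
python3 - <<'E'
from h import *
np.set_printoptions(precision=4,suppress=True)
a=np.load("pics/w1.npz");W=wcal(a["pos"],a["rot"]);k=.64
for n,(u,v),z in [("h98",(297,224),.163),("h140",(299,291),.163),("h182",(301,351),.163),("tip",(393,192),.171),("disc",(395,195),.153),("knobtop",(293,441),.203),("knobbase",(301,412),.163),("pot",(645,340),.192),("FR",(150,184),.15),("RR",(343,472),.15),("pivot",(293,35),.165)]:
    q=at_z(W,u*k,v*k,z);print(n,q,at_d(W,u*k,v*k,a["d"][int(v*k),int(u*k)]))
crop("w",a["p"],150,100,140,200,3,"pics/w1c.png")
E
```

```text
h98 [ 0.4477 -0.2148  0.163 ] [ 0.4487 -0.2187  0.1486]
h140 [ 0.4863 -0.2305  0.163 ] [ 0.489  -0.2347  0.1499]
h182 [ 0.5242 -0.2457  0.163 ] [ 0.5288 -0.2509  0.1493]
tip [ 0.4488 -0.1542  0.171 ] [ 0.4491 -0.1544  0.167 ]
disc [ 0.4522 -0.1546  0.153 ] [ 0.4508 -0.1538  0.1699]
knobtop [ 0.5628 -0.2586  0.203 ] [ 0.5643 -0.26    0.2002]
knobbase [ 0.5658 -0.2639  0.163 ] [ 0.5597 -0.2584  0.1754]
pot [ 0.5748 -0.0443  0.192 ] [ 0.575  -0.0442  0.1917]
FR [ 0.3965 -0.2924  0.15  ] [ 0.3963 -0.2936  0.1478]
RR [ 0.6298 -0.2607  0.15  ] [ 0.6295 -0.2606  0.1504]
pivot [ 0.3563 -0.1763  0.165 ] [ 0.3557 -0.1766  0.1628]
```

View pics/w1c.png

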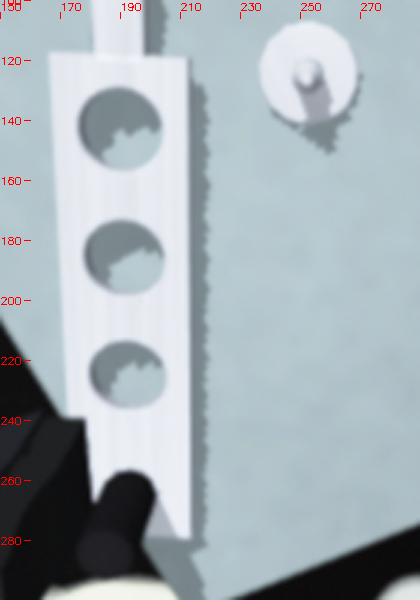

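Request:
jog_arm --rows '[-0.0287,-0.0234,0,0,-0.0287,-0.0234,0,0,-0.0287,-0.0234,0,2.4,0,0,0.02,0,0,0,0.03,0,0,0,0,0,0,0,0,0]' --hand 0.4

```text
t: 2.85
eef_pos: [0.5649, -0.2588, 0.2497]
tcp_rot: [0.595, 3.085, 0.0]
ft_force: [-0.3, 0.3, -0.5]
opening: 0.701
```

```bash
python3 - <<'E'
from h import *
s=env.read_state();print(s["t"],s["eef_pos"],s["tcp_rot"],s["ft_force"])
p,d=capture("wrist")
q,d2=capture("scene")
cv2.imwrite("pics/w2.png",cv2.resize(p[...,::-1],(800,600),interpolation=cv2.INTER_CUBIC))
crop("s",q,200,80,190,150,4,"pics/s2.png")
E
```

```text
2.85 [ 0.56487105 -0.25879109  0.24974379] [5.94528870e-01 3.08470291e+00 3.01821622e-05] [-0.34776121  0.34189803 -0.50691202]
```

View pics/w2.png

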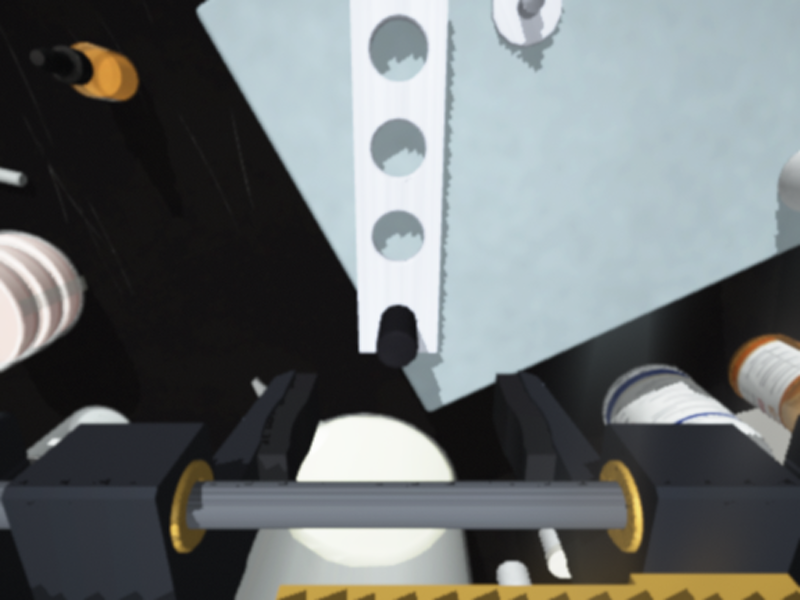

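View pics/s2.png

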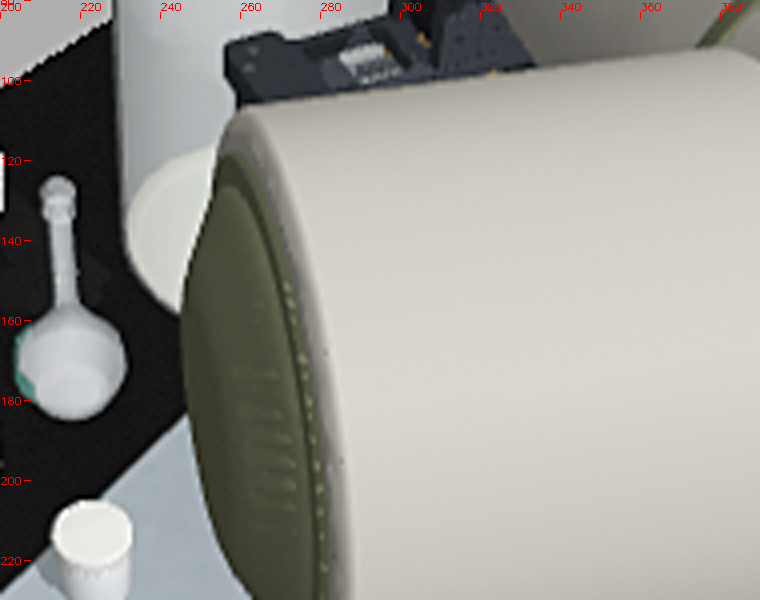

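```bash
python3 - <<'E'
from h import *
np.set_printoptions(precision=4,suppress=True)
p=np.array([.56487,-.25879,.24974]);r=[.59453,3.0847,0]
W=wcal(p,r);k=.64;Rm=R.from_rotvec(r).as_matrix()
for n,(u,v),z in [("knobtop",(397,349),.203),("knobbase",(398,314),.163),("h182",(398,236),.163),("h140",(398,147),.163),("h98",(398,49),.163)]:
    q=at_z(W,u*k,v*k,z);print(n,q,Rm.T@(q-p))
E
```

```text
knobtop [ 0.565  -0.2632  0.203 ] [-0.0018 -0.0041  0.0467]
knobbase [ 0.5629 -0.2625  0.163 ] [ 0.0005 -0.0042  0.0867]
h182 [ 0.5247 -0.247   0.163 ] [ 0.0417 -0.004   0.0867]
h140 [ 0.4858 -0.2313  0.163 ] [ 0.0836 -0.0038  0.0867]
h98 [ 0.4479 -0.2159  0.163 ] [ 0.1246 -0.0036  0.0867]
```

Request:
jog_arm --rows '[-0.0015,-0.004,0.02,0,0,0,0.03,0,0,0,0.02,0,0,0,0.009,0,0,0,0,0,0,0,0,0]'

```text
t: 3.55
eef_pos: [0.5653, -0.2642, 0.1714]
tcp_rot: [0.595, 3.082, -0.002]
ft_force: [0.2, -0.1, 0.2]
opening: 0.697
```

```bash
python3 - <<'E'
from h import *
s=env.read_state();print(s["t"],s["eef_pos"],s["tcp_rot"],s["ft_force"])
p,d=capture("wrist")
cv2.imwrite("pics/w3.png",cv2.resize(p[...,::-1],(800,600),interpolation=cv2.INTER_CUBIC))
E
```

```text
3.55 [ 0.56530237 -0.26423497  0.17141082] [ 5.95279089e-01  3.08240466e+00 -1.65008959e-03] [ 0.17842001 -0.06254586  0.20658284]
```

View pics/w3.png

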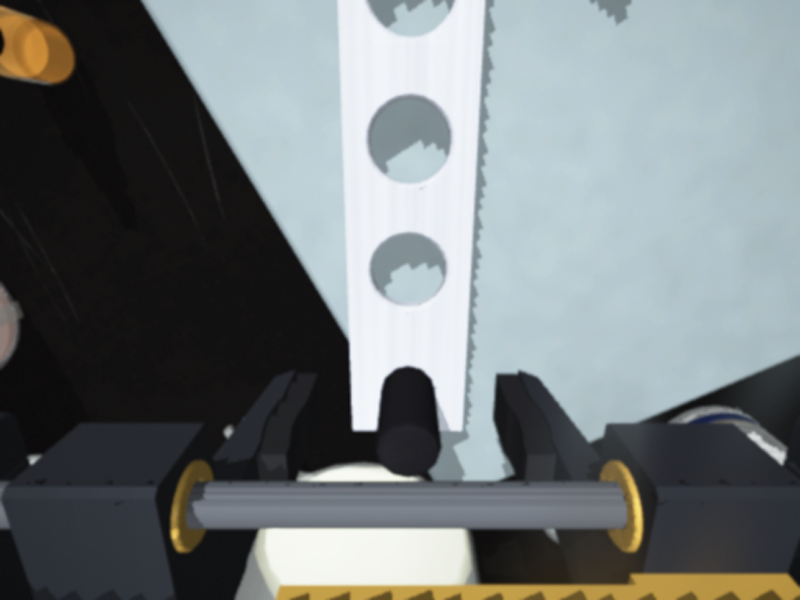

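Request:
jog_arm --rows '[0,0,0,0,0,0,0,0,0,0,0,0,0,0,0,0,0,0,0,0,0,0,0,0]' --hand -1 --newtons 25

```text
t: 4.2
eef_pos: [0.5648, -0.2639, 0.1697]
tcp_rot: [-0.596, -3.084, -0.0]
ft_force: [-1.0, -0.2, -0.1]
opening: 0.221
```

Request:
jog_arm --rows '[0.0008,0,-0.0058,0,0.001,0,-0.0058,0,0.0011,0,-0.0058,0,0.0013,0,-0.0058,0,0.0014,0,-0.0058,0,0.0016,0,-0.0058,0,0.0017,0,-0.0058,0,0.0019,0,-0.0058,0,0.002,0,-0.0058,0,0.0022,0,-0.0058,0]'

```text
t: 5.2
eef_pos: [0.5507, -0.2583, 0.2282]
tcp_rot: [0.596, 3.085, -0.0]
ft_force: [-0.2, 0.1, -2.2]
opening: 0.212
```

```bash
python3 - <<'E'
from h import *
s=env.read_state();print(s["t"],s["eef_pos"],s["tcp_rot"],s["ft_force"],s["ft_torque"])
p,d=capture("wrist");q,_=capture("side")
cv2.imwrite("pics/w4.png",cv2.resize(p[...,::-1],(800,600),interpolation=cv2.INTER_CUBIC))
crop("s",q,200,80,190,150,4,"pics/d4.png")
E
```

```text
5.2 [ 0.55066937 -0.25833983  0.22819481] [ 5.95913730e-01  3.08454483e+00 -2.26199510e-05] [-0.15822276  0.14271417 -2.17095849] [-0.09233794 -0.25065885  0.0335897 ]
```

View pics/w4.png

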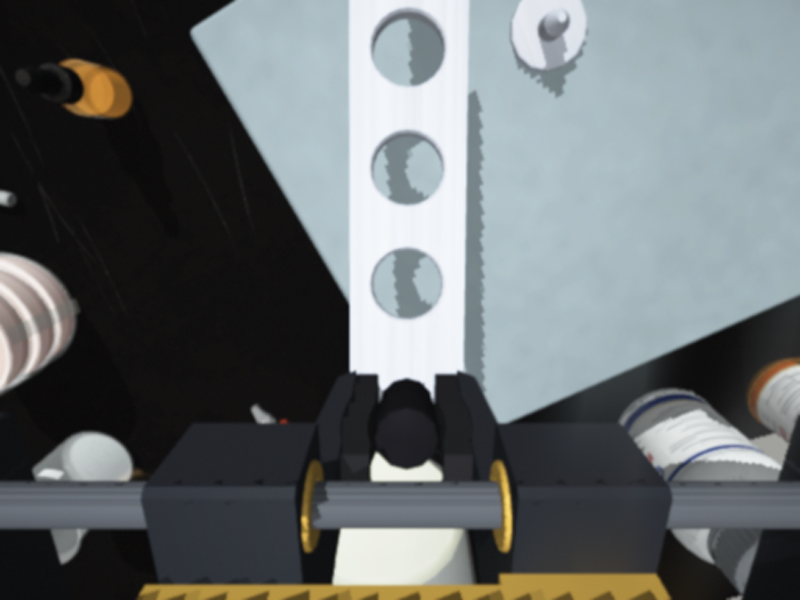

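View pics/d4.png

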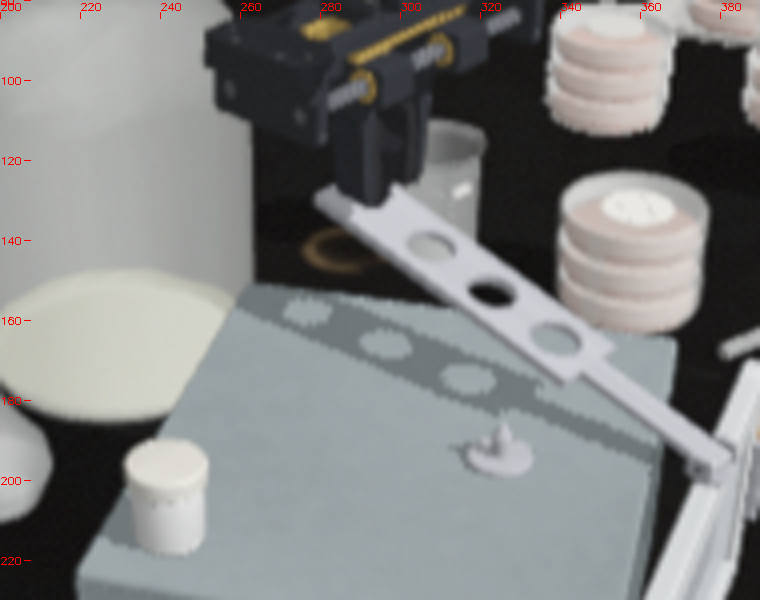

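Request:
jog_arm --rows '[0.0029,0.005,0,-1.5,0.0029,0.005,0,-1.5,0.0029,0.005,0,-1.5,0.0029,0.005,0,-1.5,0.0028,0.005,0,-1.5,0.0028,0.005,0,-1.5,0.0028,0.0051,0,-1.5,0.0028,0.0051,0,-1.5,0.0028,0.0051,0,-1.5,0.0028,0.0051,0,-1.5]'

```text
t: 6.3
eef_pos: [0.5364, -0.2019, 0.2277]
tcp_rot: [0.185, 3.136, 0.0]
ft_force: [0.6, 0.6, -1.9]
opening: 0.219
```

Request:
jog_arm --rows '[0.0015,0.0056,0,-1.5,0.0015,0.0056,0,-1.5,0.0015,0.0056,0,-1.5,0.0015,0.0056,0,-1.5,0.0015,0.0056,0,-1.5,0.0015,0.0056,0,-1.5,0.0015,0.0056,0,-1.5,0.0015,0.0056,0,-1.5,0.0015,0.0056,0,-1.5,0,0,0,0]'

```text
t: 7.3
eef_pos: [0.5236, -0.1513, 0.2278]
tcp_rot: [0.184, -3.136, -0.0]
ft_force: [-0.6, 0.9, -1.6]
opening: 0.218
```

```bash
python3 - <<'E'
from h import *
s=env.read_state();print(s["t"],s["eef_pos"],s["tcp_rot"],s["ft_force"],s["ft_torque"])
p,d=capture("wrist");q,dd=capture("side");np.savez("pics/w5.npz",p=p,d=d,q=q,dd=dd,pos=s["eef_pos"],rot=s["tcp_rot"])
cv2.imwrite("pics/w5.png",cv2.resize(p[...,::-1],(800,600),interpolation=cv2.INTER_CUBIC))
crop("s",q,200,80,190,150,4,"pics/d5.png")
E
```

```text
7.3 [ 0.52358024 -0.15125571  0.22777717] [ 1.84286057e-01 -3.13580976e+00 -3.88376079e-04] [-0.59118439  0.90783    -1.55161491] [ 0.24926357 -0.10854068 -0.20608274]
```

View pics/w5.png

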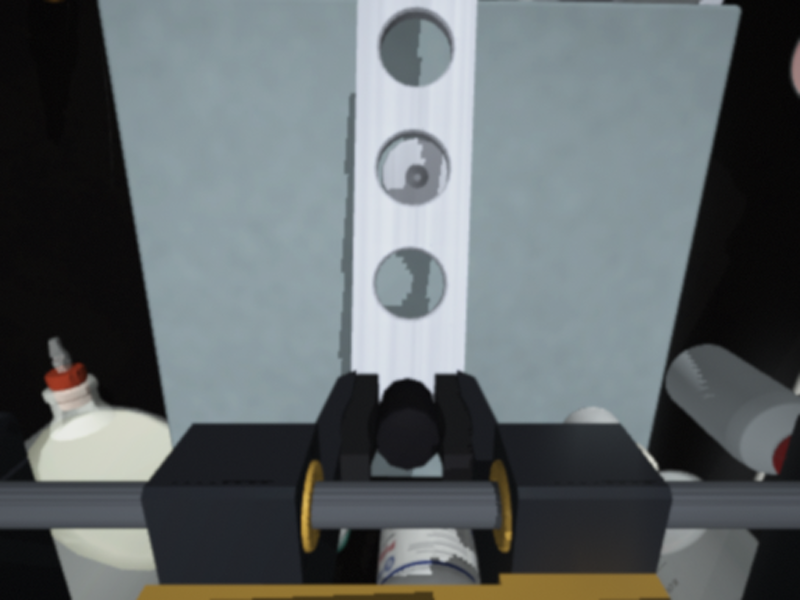

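View pics/d5.png

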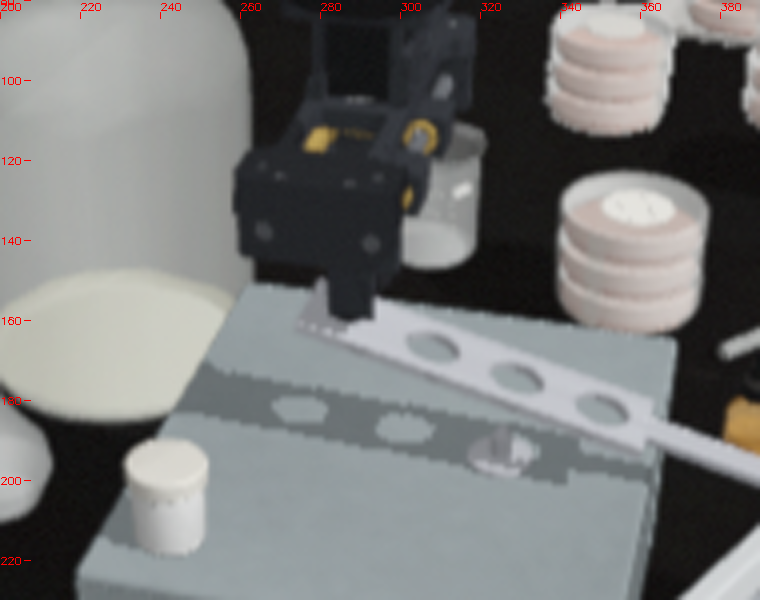

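```bash
python3 - <<'E'
from h import *
np.set_printoptions(precision=4,suppress=True)
a=np.load("pics/w5.npz");p=a["pos"];W=wcal(p,a["rot"]);k=.64
print("peg",at_z(W,417*k,176*k,.171))
# fit pivot xy, yaw, theta to hole pixels + knob=TCP
from scipy.optimize import least_squares
pix=np.array([(416,47),(413,168),(410,283)])*k;rs=[.098,.14,.182]
def f(x):
    px,py,psi,th=x;e=[]
    u=np.array([np.cos(psi)*np.cos(th),np.sin(psi)*np.cos(th),np.sin(th)]);n=np.array([-np.cos(psi)*np.sin(th),-np.sin(psi)*np.sin(th),np.cos(th)])
    for q,r in zip(pix,rs): e+=list(np.array(proj(W,np.array([px,py,.16])+u*r+n*.003))-q)
    return e
r=least_squares(f,[.315,-.175,.13,.26]);px,py,psi,th=r.x;print(r.x,np.degrees(r.x[2:]),r.cost,f(r.x))
c=np.array([np.cos(psi),np.sin(psi)])
print("landing hole if pivot fixed",np.array([px,py])+.14*c,"knob pred",np.array([px,py])+c*(.226*np.cos(th)-.029*np.sin(th)),.16+.226*np.sin(th)+.029*np.cos(th)-.019)
E
```

```text
peg [ 0.4513 -0.1551  0.171 ]
[ 0.3124 -0.1702  0.0926  0.2333] [ 5.3053 13.3657] 0.017932628909172646 [np.float64(0.01310556622314607), np.float64(0.09996486482965494), np.float64(-0.02875165105422184), np.float64(-0.150513714685232), np.float64(0.015668091736984024), np.float64(0.04442975249239112)]
landing hole if pivot fixed [ 0.4518 -0.1572] knob pred [ 0.5246 -0.1505] 0.22145782265435351
```

Request:
jog_arm --rows '[-0.002,0.0005,0.0058,0,-0.0019,0.0005,0.0058,0,-0.0018,0.0005,0.0058,0,-0.0016,0,0.0058,0,-0.0015,0,0.0058,0,-0.0014,0,0.0058,0,-0.0013,0,0.0058,0,-0.0011,0,0.0058,0,-0.001,0,0.0058,0,-0.0007,0,0.005,0]'

```text
t: 8.4
eef_pos: [0.538, -0.1488, 0.17]
tcp_rot: [0.182, -3.136, -0.0]
ft_force: [-0.8, 0.4, -0.7]
opening: 0.219
```

```bash
python3 - <<'E'
from h import *
s=env.read_state();print(s["t"],s["eef_pos"],s["tcp_rot"],s["ft_force"],s["ft_torque"])
p,d=capture("wrist");q,dd=capture("side");np.savez("pics/w6.npz",p=p,d=d,q=q,dd=dd,pos=s["eef_pos"],rot=s["tcp_rot"])
cv2.imwrite("pics/w6.png",cv2.resize(p[...,::-1],(800,600),interpolation=cv2.INTER_CUBIC))
crop("s",q,200,80,190,150,4,"pics/d6.png")
E
```

```text
8.4 [ 0.53795177 -0.14881438  0.17003411] [ 1.81711852e-01 -3.13620730e+00 -2.06519244e-05] [-0.79265933  0.37731396 -0.6843099 ] [ 0.03358367  0.2995254  -0.00056256]
```

View pics/w6.png

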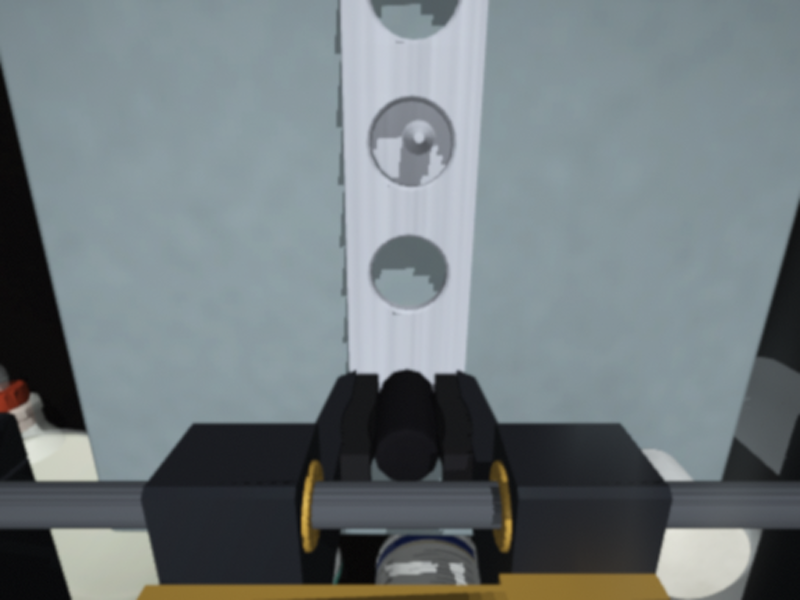

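View pics/d6.png

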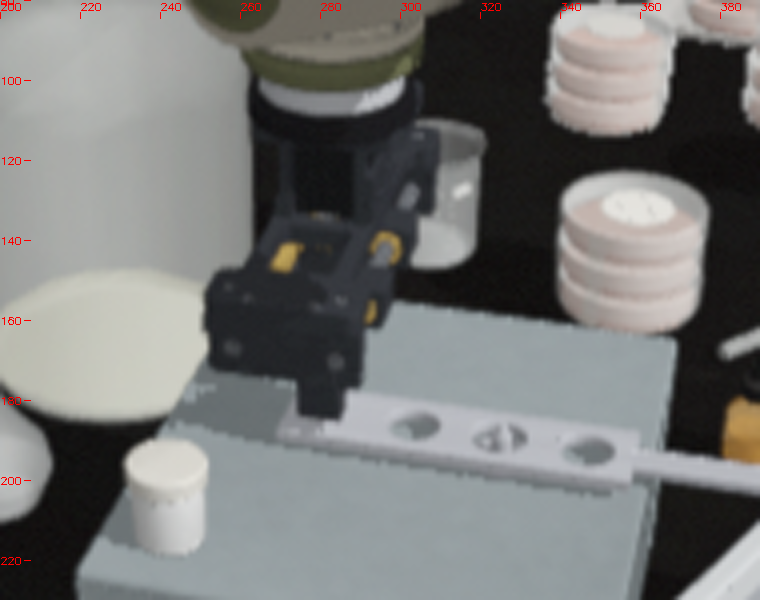

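Request:
jog_arm --rows '[0,0,0,0,0,0,0,0,0,0,0,0,0,0,0,0,0,0,0,0]' --hand 0.1

```text
t: 9.0
eef_pos: [0.5379, -0.1488, 0.1706]
tcp_rot: [-0.182, 3.136, -0.0]
ft_force: [-0.1, -0.3, 0.3]
opening: 0.551
```

Request:
jog_arm --rows '[0,0,-0.005,0,0,0,-0.01,0,0,0,-0.015,0,0,0,-0.02,0,0,0,-0.03,0,0,0,-0.03,0,0,0,-0.02,0,0,0,0,0]'

```text
t: 9.8
eef_pos: [0.5386, -0.1491, 0.3039]
tcp_rot: [-0.182, 3.131, -0.005]
ft_force: [-0.2, -0.8, -1.1]
opening: 0.55
```

```bash
python3 - <<'E'
from h import *
s=env.read_state();print(s["t"],s["eef_pos"],s["tcp_rot"],s["ft_force"],s["ft_torque"],s["opening"])
p,d=capture("wrist");q,dd=capture("side");np.savez("pics/w7.npz",p=p,d=d,q=q,dd=dd,pos=s["eef_pos"],rot=s["tcp_rot"])
cv2.imwrite("pics/w7.png",cv2.resize(p[...,::-1],(800,600),interpolation=cv2.INTER_CUBIC))
crop("s",q,200,80,190,150,4,"pics/d7.png")
E
```

```text
9.8 [ 0.53857148 -0.14910742  0.30392427] [-0.18153287  3.13110082 -0.00495262] [-0.15411137 -0.82587459 -1.06741497] [-0.02882063 -0.02253178  0.0040321 ] 0.5497919807277293
```

View pics/w7.png

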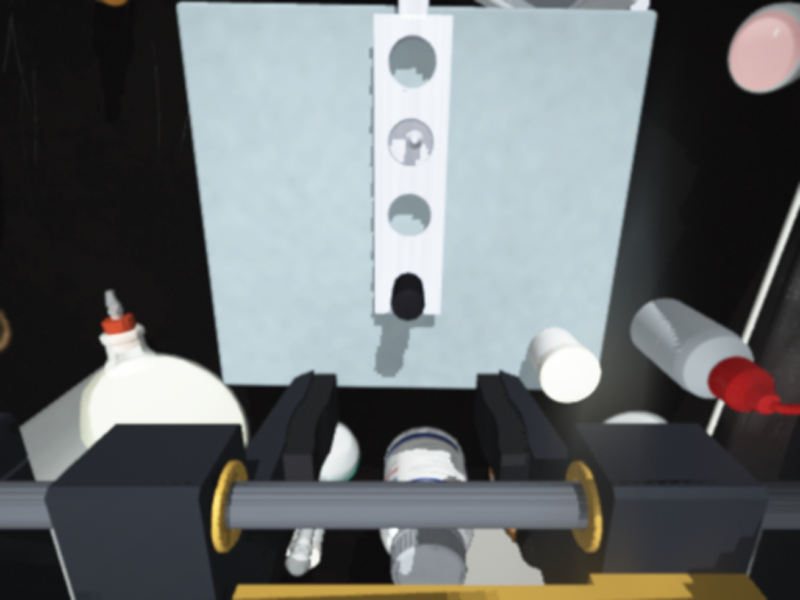

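View pics/d7.png

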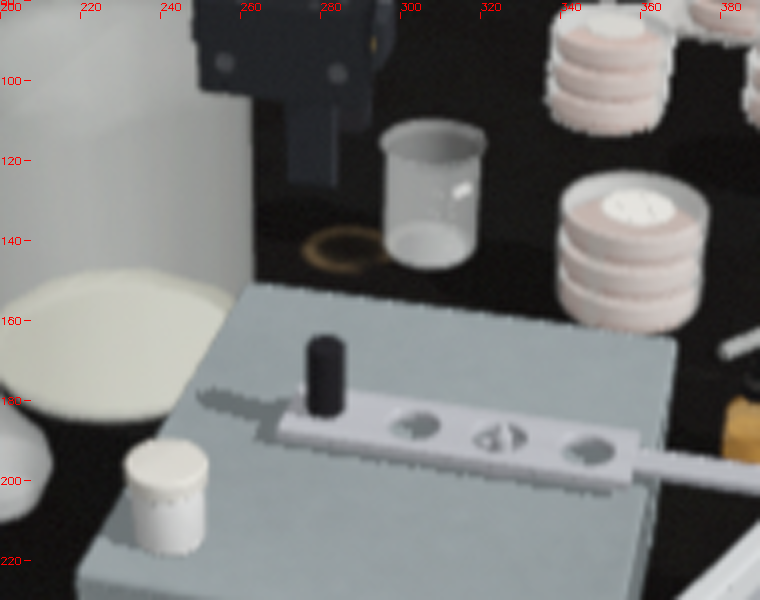

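```bash
python3 - <<'E'
from h import *
np.set_printoptions(precision=4,suppress=True)
a=np.load("pics/w7.npz");W=wcal(a["pos"],a["rot"]);k=.64
h=[at_z(W,u*k,v*k,.163) for u,v in[(412,61),(411,141.5),(409,215)]];print(h)
print("peg tip",at_z(W,414,140,.171) if 0 else at_z(W,414*k,139*k,.171))
for u,v in[(412,22),(412,100),(410,180),(408,250),(385,300),(430,305)]: print("arm z",at_d(W,u*k,v*k,a["d"][int(v*k),int(u*k)]))
print("pot",at_z(W,573*k,370*k,.192))
s=env.read_state();print(s["qvel"].round(4))
E
```

```text
[array([ 0.4116, -0.1609,  0.163 ]), array([ 0.4529, -0.1565,  0.163 ]), array([ 0.4947, -0.1527,  0.163 ])]
peg tip [ 0.4515 -0.155   0.171 ]
arm z [ 0.3931 -0.1632  0.1635]
arm z [ 0.4309 -0.1586  0.1615]
arm z [ 0.4744 -0.1545  0.1618]
arm z [ 0.5164 -0.1507  0.1618]
arm z [ 0.5512 -0.1616  0.1603]
arm z [ 0.5509 -0.1322  0.161 ]
pot [ 0.5718 -0.0432  0.192 ]
[-0.0013  0.0178  0.0264 -0.0008 -0.0042 -0.0006]
```

Request:
jog_arm --rows '[0,0,0,0,0,0,0,0,0,0,0,0]'

```text
t: 10.2
eef_pos: [0.5378, -0.1488, 0.2998]
tcp_rot: [0.182, -3.135, -0.001]
ft_force: [0.7, -0.2, 0.4]
opening: 0.549
```

```bash
python3 -c "
from plant import env
env.hand_in();print(env.read_state()['t'])"
```

```text
the job is handed in; nothing more can be done
the job is handed in; nothing more can be done
```

The stay's middle hole is over the peg, the arm lies level, and I handed the job in at about t = 10 s. No verdict was reported.

I gripped the black knob, lifted the arm about 14°, swung it and the door round, and lowered the hole onto the peg. Then I released the knob and backed straight up until the tool was about 0.10 m above it.

My last checks, from the wrist and side pictures taken after release:
- **Fit:** the middle hole's centre is about 2 mm from the peg axis, and the peg is visible inside the hole.
- **Level:** the arm's upper face reads 160–163.5 mm along its length, against 163 mm expected at rest. That is about 1° of slope, close to the depth noise.
- **Sample pot:** it is standing, within about 3 mm of where I first measured it.
- **Contact:** the gripper touches nothing and the wrist force is about 1 N or less.

The only disagreement was between the scene and side cameras, by 4–6 mm (11 mm on the peg tip) in the first measurements. I used the wrist camera for the fine positions, and it came out consistent.

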